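Pop a wire reel and trap it on the chute

ROBOT

A 7-joint arm with a two-finger parallel gripper is mounted at the origin on the work surface. World frame = base frame: x ahead of the robot, y to its left, z up, the work surface at z = 0. Lengths are in m, angles in rad, forces in N, time in s.
With the tool pointing down it reaches from about 0.35 to 0.9 m from the base axis. Payload 8.1 kg.
Tool frame: the origin (TCP) lies at the very end of the fingers, on their centre line; the grasp point (between the pads) lies 19 mm behind it (arm.tcp_to_grasp is the z of the grasp point in the tool frame, in m); z points along the fingers, y is the line along which they close (so a half turn about z gives the same grasp; the last joint's range is limited). The gripper opens to 92 mm and grips with 3 to 60 N. Pads are 19 mm wide; open, the fingers measure 130 mm over their backs; the gripper's body (75 mm by 190 mm) begins 47 mm behind the grasp point.
Start: joints at [-1.25, 0.434, 0.025, 1.573, -0.012, 1.134, -0.075], TCP at [0.257, 0.57, 0.227] pointing down, gripper open.
Joint ranges: [-2.62, 2.62], [-0.44, 2.09], [-1.27, 1.32], [0.08, 2.57], [-1.32, 4.46], [0.12, 2], [-2.74, 2.74]. Speed limits (rad/s): [2.22, 2.22, 3.01, 3.01, 3.14, 3.14, 3.14].

INTERFACE

Orientations are given as a rotation vector (axis times angle).
In Python, from cell import readout, vision, sign_off, arm gives the robot as it stands. The module is installed in compiled form; this text tells all that it offers.
- The arm moves only by the shell command python3 -m creep 'ROWS' [FORCE]. ROWS is JSON, a list of rows, each a list of 5 numbers: the shift along the tool's x, y, z in units of 4 cm (1.0 is 4 cm), then the turn about the tool's z in units of 4 degrees (1.0 is 4 degrees), then the opening, from 0 (shut) to 1 (fully open). A call has 1 to 12 rows; each row shifts and turns the commanded pose from where the row before left it, along the tool's axes as they then stand; what a row does not reach is not made up. A row lasts 1/8 s, in which the tool goes at most 62.5 mm and 10.7 degrees, less where a joint would pass 70% of its speed; a pose out of reach is approached as far as the arm can. A call with a number of a shift or a turn outside -1 to 1 is refused whole. A call with a gripper value outside its range is refused whole. The fingers move at their own pace and stop on an object; FORCE is the grip in N (left out, the last holds). Time passes only in rows, so rows that do not move let the fingers close. It gives the time, the measured TCP pose, the force, the opening and the grip force at its end, in the units of the state.
- readout.observe(): the state, without advancing time (a new reading comes with each control period).
- vision.get_image(name): name is "side" or "top"; returns a dict with "pixels" (400x640x3 uint8, blue, green, red), "z_map" (400x640 float32, m along the optical axis (not along the pixel's ray), 0 where there is no reading), "camera_matrix" (3x3 intrinsics, pixels), "position" and "rotation" of the camera in the world. Camera axes: x right, y up, looking along -z (the intrinsics and any distortion apply to the point x, -y, -z); pixel columns grow to the right and rows downward; lengths in m; the calibration is good to about 2 mm. A picture is of the moment at which its call begins.
- sign_off(): hands the job in; it is judged then, once.
The state is a dict: "clock": time; "joints": joint angles; "dq": joint speeds; "joint_efforts": joint torques, N m; "position": TCP position; "ee_rot": TCP orientation; "force": force on the tool from outside, world axes, zero at the start; "ft_torque": the same for the moment, N m; "width": opening from 0.0 (shut) to 1.0 (fully open); "gripper_force": force on a finger pad.
Only numpy, scipy, OpenCV 4.12 (cv2) and the standard library are available. Lean on these libraries where they do the work, as an engineer would, in place of code of your own. Each camera call takes 0.05 s, during which the arm holds its last target. There are 200 camera calls.

TASK

Press the yellow ejector key beside the blue wire reel with one fingertip so that the reel pops out of its nest, and stop it with the other fingertip while it is still on its white chute, before it rolls off the end. Finish while holding: one finger keeps the key pressed down and the other blocks the blue reel at rest on the chute. Do not lift the reel, and leave the copper reel in its nest and everything else on the table where it is.

Things in the scene. Friction and masses are not known exactly. Their poses are not given: they have to be found in the camera images.
- dispenser: Wooden two-lane reel dispenser, fixed to the table, base 215 (x) x 240 (y) mm, at x -95 to 120; origin on the table surface, z up. White chutes with centre lines at its y = +33 (left lane) and -33 (right), each 50 wide between walls (6 mm thick outside, 16 between the lanes) with tops at z = 58. A reel, in either lane, rests at x = 44 and rolls to -x when ejected.
- left_key_top (a point): centre of the top of the left lane's yellow key, at dispenser x = -30, y = +95, z = 47 when up; top 34 x 34 mm. Centre is 62 mm to the side (+y) of the left lane's centre line.
- right_key_top (a point): centre of the top of the right lane's yellow key, at dispenser x = -30, y = -95, z = 47 when up; top 34 x 34 mm. Centre is 62 mm to the side (-y) of the right lane's centre line.
- left_key (a joint): travel of the left key, m: 0 up, 0.010 fully down; spring return; ejecting takes 3 to 6 N at the key. It drives a lifter under the left lane's reel up by 1.5 times its travel; the reel rises 8 mm, clears the step at dispenser x = 30 and rolls off down the chute when the key is about 5 to 6 mm down, surely by 7 mm.
- right_key (a joint): the same for the right key and the right lane
- left_stop (a point): point on the left chute's floor beside the left key (dispenser x = -30, y = +33, z = 29.1): a finger here stops the reel. The floor is a straight 8 degree slope, z = 37.6 at x = 30 down to 20 at the open end x = -95, where a reel drops off. The pressed key's top (z = 37) is 8 mm above the floor here, so a fingertip level with it is well below the reel's centre.
- right_stop (a point): the same point on the right chute's floor beside the right key (dispenser x = -30, y = -33, z = 29.1)
- blue_reel_centre (a point): centre of the blue wire reel, a cylinder 40 dia x 44 long, about 150 g, lying across its lane with its axis along the dispenser's y; it stands 20 mm above the floor it rests on (centre z = 52 in the nest). It rolls freely.
- blue_reel: the blue reel, origin at its centre
- copper_reel_centre (a point): centre of the copper-coloured wire reel, same size, in the other lane; stays in its nest
- spare_reel: bystander (mm): spare steel-grey wire reel standing on end on the table in front of the dispenser, 40 dia x 44 high, origin at the centre of its underside
- egg: bystander (mm): white decorative egg standing on its blunt end, 44 dia x 56 high, origin at its underside
- candle: bystander (mm): off-white pillar candle, 50 dia x 70 high, origin at its underside
- glue_bottle: bystander (mm): small white glue bottle with orange cap, 44 dia x 110 high, origin at its underside
- glue_gun: bystander (mm): red hot-glue gun lying on its side, about 210 x 130 x 38, barrel along its x, origin under the barrel
- stick_tin: bystander (mm): aluminium tin of glue sticks, 68 dia x 120 high with the sticks, origin at its underside
There are look-alikes about, which are no part of the job. Several things have the shape of the blue_reel; the one meant has the colours described above.

How it is judged:
On the way, in this order (a step that is already met when the one before it is completed fails the run):
1. the blue reel has been pushed over the step, out of its nest (x of blue_reel_centre in the frame of dispenser below 0.03 m).
2. one finger holds the blue reel's key down while the other has stopped the reel on the chute (x of blue_reel_centre in the frame of dispenser between -0.08 and 0.022 m and z of blue_reel_centre in the frame of dispenser between 0.03 and 0.063 m and contact force between the fingers and blue_reel above 0.04 N and linear speed of blue_reel below 0.03 m/s and ((y of blue_reel_centre in the frame of dispenser above 0 m and value of joint left_key above 0.005 m and contact force between the fingers and left_key above 0.5 N) or (y of blue_reel_centre in the frame of dispenser below 0 m and value of joint right_key above 0.005 m and contact force between the fingers and right_key above 0.5 N))), for 0.5 s.
At the end, for the whole second after the job is handed in: The blue reel rests on its chute, its centre between 22 mm and -80 mm along the dispenser's x, blocked by a finger (contact over 0.04 N, slower than 0.03 m/s), while a finger still presses that lane's key down by more than 5 mm of its 10 mm (all of step 2); the arm keeps its last pose, push and grip.
It fails at once if the blue reel rolls off the chute (x of blue_reel_centre in the frame of dispenser below -0.095 m or z of blue_reel_centre in the frame of dispenser below 0.025 m).
It fails at once if the blue reel is lifted (z of blue_reel_centre in the frame of dispenser above 0.08 m).
It fails at once if the copper reel leaves its nest (distance of copper_reel_centre from where it was at the start of the episode above 0.012 m).
It fails at once if a bystander is disturbed (distance of any of spare_reel, egg, candle, glue_bottle, glue_gun, stick_tin from where it was at the start of the episode above 0.02 m).
It also fails if it takes over 32 s, if anything falls off the work surface, if the arm or the gripper's body presses on something with over 40 N, if the wrist force passes 120 N, or if a joint passes its speed limit or range.

## Working session

There is one attempt and no reset: what is moved stays moved. The work goes in short steps, Python scripts to look and compute and a shell command to move; the robot and the scene stay as the last step left them, time stands still between calls to the robot, and variables do not carry over. Pictures are saved under pics/ and viewed, at most 10 in all, crops included, and the job is handed in when it is done.

```bash
mkdir -p pics; cat > h.py <<'E'
import numpy as np, cv2
from cell import readout, vision
def grab(name):
    d=vision.get_image(name); np.savez(f'pics/{name}.npz',**d); return d
def cloud(d):
    K=np.array(d['camera_matrix']);z=d['z_map'];v,u=np.mgrid[:400,:640]
    p=np.stack([(u-K[0,2])/K[0,0]*z,-(v-K[1,2])/K[1,1]*z,-z],-1)
    w=p@np.array(d['rotation']).T+np.array(d['position']); w[z==0]=np.nan; return w
E
python3 - <<'E'
from h import *
for n in('top','side'):
    d=grab(n);cv2.imwrite(f'pics/{n}0.png',d['pixels']);print(n,np.round(d['position'],3),np.round(d['rotation'],3).tolist(),np.round(d['camera_matrix'],1).tolist())
s=readout.observe();print(s)
E
```

```text
top [0.467 0.063 1.119] [0.091, -0.042, -1.582] [[466.9, 0.0, 321.8], [0.0, 466.9, 202.6], [0.0, 0.0, 1.0]]
side [ 0.17  -0.675  0.639] [0.948, -0.252, -0.43] [[455.8, 0.0, 329.1], [0.0, 455.8, 198.7], [0.0, 0.0, 1.0]]
{'clock': 0.1, 'joints': array([-1.24962586,  0.43515976,  0.02500688,  1.57401364, -0.01160291,
        1.13397381, -0.07509303]), 'dq': array([ 2.34707856e-04, -1.72646412e-03,  1.55245670e-03, -1.77591313e-03,
        6.05412914e-04, -1.99919497e-03,  5.05584233e-05]), 'joint_efforts': array([ 2.91128839e-03, -6.69127464e+01,  9.87782814e-01, -3.15146899e+01,
       -6.05367729e-02,  3.73445707e-02,  3.90938465e-05]), 'position': array([0.25687849, 0.56927245, 0.2260169 ]), 'ee_rot': array([-6.60798297e-01, -3.07114831e+00,  2.19982220e-03]), 'force': array([ 0.38767577, -0.79237571,  0.14243397]), 'ft_torque': array([-0.01978774, -0.04551237,  0.04983254]), 'gripper_force': 0.0, 'width': 1.0008070831779148}
```

View pics/top0.png

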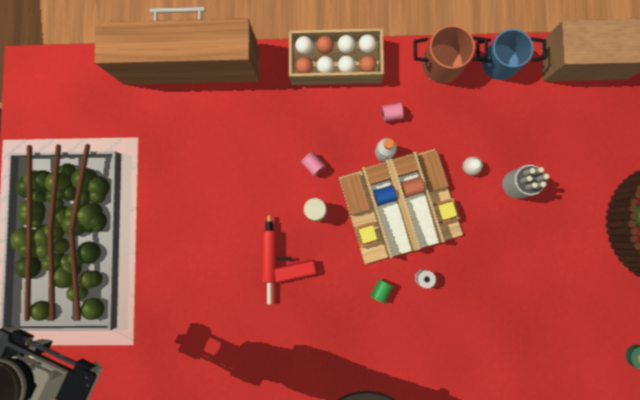

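View pics/side0.png

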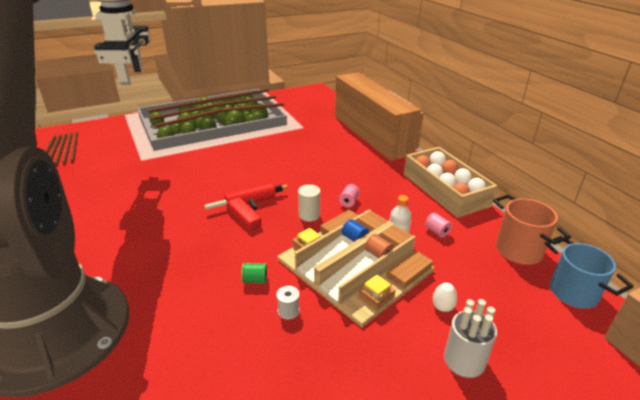

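The top view shows the blue reel at (386,194) in the left lane with its key at (369,234). The copper reel is at (413,187) and the right key at (448,211). The dispenser's open end faces the robot (image down). The side view agrees: blue (355,230), left key (310,238).

```bash
cat > m.py <<'E'
from h import *
from scipy.ndimage import label
from scipy.optimize import least_squares
def blobs(n):
    d=dict(np.load(f'pics/{n}.npz'));hsv=cv2.cvtColor(d['pixels'],cv2.COLOR_BGR2HSV);w=cloud(d);o={}
    H,S,V=[hsv[...,i].astype(int) for i in range(3)]
    for k,m in dict(yellow=(abs(H-28)<5)&(S>150)&(V>150),blue=(abs(H-112)<10)&(S>150),copper=(abs(H-9)<5)&(S>120)&(S<200)&(V>90)).items():
        l,c=label(m)
        for i in range(1,c+1):
            q=l==i
            if q.sum()<60: continue
            p=w[q];p=p[np.isfinite(p[:,0])]
            if abs(np.median(p[:,0])-.45)>.2 or abs(np.median(p[:,1])+.1)>.2: continue
            t=p[p[:,2]>np.percentile(p[:,2],95)-.004]
            v,u=np.nonzero(q);print(n,k,q.sum(),(round(u.mean()),round(v.mean())),'top pts',len(t),np.round(t.mean(0),4),'mid',np.round((t.min(0)+t.max(0))/2,4),'all',np.round(p.mean(0),4))
    return w,d
for n in('top','side'): blobs(n)
E
python3 m.py
```

```text
Traceback (most recent call last):
  File "m.py", line 17, in <module>
    for n in('top','side'): blobs(n)
                            ~~~~~^^^
  File "m.py", line 5, in blobs
    d=dict(np.load(f'pics/{n}.npz'));hsv=cv2.cvtColor(d['pixels'],cv2.COLOR_BGR2HSV);w=cloud(d);o={}
                                                                                       ~~~~~^^^
  File "h.py", line 8, in cloud
    w=p@np.array(d['rotation']).T+np.array(d['position']); w[z==0]=np.nan; return w
      ~~~~~~~~~~~~~~~~~~~~~~~~~~~^~~~~~~~~~~~~~~~~~~~~~~~
ValueError: operands could not be broadcast together with shapes (400,640) (3,)
```

```bash
sed -i "s/np.array(d\['rotation'\]).T/cv2.Rodrigues(np.array(d['rotation'],float))[0].T/" h.py; python3 m.py
```

```text
top blue 265 (385, 195) top pts 115 [ 0.5734 -0.0456  0.0716] mid [ 0.5728 -0.0458  0.0722] all [ 0.5718 -0.0469  0.0686]
top copper 227 (440, 170) top pts 106 [ 0.6306 -0.1773  0.0334] mid [ 0.6346 -0.1776  0.0339] all [ 0.6344 -0.1813  0.024 ]
top copper 237 (360, 180) top pts 84 [ 0.6361 -0.028   0.0591] mid [ 0.6329 -0.0224  0.0602] all [0.6111 0.0059 0.0314]
top copper 313 (413, 187) top pts 139 [ 0.591  -0.1103  0.0713] mid [ 0.5899 -0.1101  0.0725] all [ 0.5898 -0.1103  0.0675]
top copper 105 (355, 194) top pts 71 [0.5787 0.0175 0.0333] mid [0.5811 0.0179 0.0347] all [0.5786 0.0174 0.0323]
top copper 65 (358, 240) top pts 19 [0.4757 0.0137 0.0353] mid [0.4786 0.0158 0.0352] all [0.4709 0.0136 0.0189]
side yellow 168 (308, 235) top pts 161 [ 0.483  -0.0081  0.046 ] mid [ 0.4825 -0.0091  0.0462] all [ 0.4827 -0.0083  0.0458]
side yellow 249 (377, 284) top pts 237 [ 0.5351 -0.1903  0.0459] mid [ 0.5354 -0.1898  0.0462] all [ 0.5351 -0.1899  0.0455]
side blue 286 (353, 230) top pts 110 [ 0.5691 -0.0507  0.0686] mid [ 0.5689 -0.0508  0.0698] all [ 0.5635 -0.0525  0.0626]
side coppe
[... 152 characters left out ...]
6049 -0.0365  0.0556] mid [ 0.6053 -0.0365  0.0555] all [ 0.605  -0.035   0.0513]
side copper 597 (381, 275) top pts 75 [ 0.6545 -0.0987  0.0567] mid [ 0.6565 -0.0959  0.0566] all [ 0.5737 -0.147   0.0163]
side copper 86 (296, 243) top pts 34 [ 0.4602 -0.003   0.033 ] mid [ 0.46   -0.0027  0.0333] all [0.4606 0.0065 0.0224]
side copper 509 (380, 244) top pts 161 [ 0.5887 -0.1122  0.0686] mid [ 0.5903 -0.1109  0.0693] all [ 0.5894 -0.1117  0.0598]
side copper 246 (399, 272) top pts 170 [ 0.6068 -0.1612  0.0306] mid [ 0.6151 -0.1678  0.0308] all [ 0.6018 -0.1672  0.0279]
side copper 267 (376, 298) top pts 100 [ 0.5278 -0.2044  0.0325] mid [ 0.5334 -0.1984  0.0326] all [ 0.5254 -0.2039  0.0263]
```

```bash
sed -i 's/(abs(H-28)<5)&(S>150)/(abs(H-28)<7)\&(S>130)/' m.py; python3 m.py | grep yellow; python3 - <<'E'
from h import *
d=dict(np.load('pics/top.npz'))
print(cv2.cvtColor(d['pixels'],cv2.COLOR_BGR2HSV)[[234,211,226],[369,448,363]])
from scipy.spatial.transform import Rotation as R
r=R.from_rotvec(readout.observe()['ee_rot']);print(r.as_matrix().round(3))
E
```

```text
top yellow 248 (447, 210) top pts 142 [ 0.5375 -0.1893  0.0486] mid [ 0.5364 -0.1907  0.0493] all [ 0.5369 -0.1903  0.0453]
top yellow 244 (368, 234) top pts 146 [ 0.4855 -0.0075  0.0481] mid [ 0.4861 -0.0077  0.0497] all [ 0.4852 -0.008   0.0442]
side yellow 188 (308, 235) top pts 170 [ 0.4834 -0.0086  0.046 ] mid [ 0.4837 -0.0091  0.0461] all [ 0.4827 -0.0077  0.0449]
side yellow 280 (377, 284) top pts 255 [ 0.5355 -0.1906  0.0458] mid [ 0.5359 -0.1899  0.0462] all [ 0.5352 -0.1897  0.045 ]
[[ 28 148 235]
 [ 27 149 235]
 [ 14 141 166]]
[[-0.912  0.411 -0.   ]
 [ 0.411  0.912 -0.001]
 [-0.    -0.001 -1.   ]]
```

```bash
python3 -m creep '[[-0.5,-0.7,0,-1,0.467],[-0.5,-0.7,0,-1,0.467],[-0.5,-0.7,0,-1,0.467],[-0.5,-0.7,0,-1,0.467],[-0.5,-0.7,0,-1,0.467],[-0.5,-0.7,0,-1,0.467],[-0.5,-0.7,0,-1,0.467],[-0.5,-0.7,0,-1,0.467],[-0.5,-0.7,0,-1,0.467],[-0.5,-0.7,0,-1,0.467],[0,0,0,0,0.467],[0,0,0,0,0.467]]'
cat > go.py <<'E'
from h import *
from scipy.spatial.transform import Rotation as R
s=readout.observe();M=R.from_rotvec(s['ee_rot']).as_matrix()
dd=np.array([.4931,-.0375,.12])-s['position']
yaw=np.degrees(np.arctan2(M[1,1],M[0,1]))
print('units tool xyz',np.round(M.T@dd/.04,3),'turn units',round(-(105.9-yaw)/4,3),'pos',s['position'].round(4),'tool z',M[:,2].round(3),'w',round(s['width'],3),'F',s['force'].round(2),'t',s['clock'])
E
python3 go.py
```

```text
clock: 1.6
position: [0.4213, 0.2758, 0.2265]
ee_rot: [0.428, -3.112, -0.0]
force: [-0.1, 0.4, -0.5]
width: 0.467
gripper_force: 0.0
units tool xyz [ 0.387 -8.026  2.661] turn units -0.055 pos [0.4213 0.2758 0.2265] tool z [-0.001  0.    -1.   ] w 0.467 F [-0.15  0.4  -0.51] t 1.6
```

```bash
python3 -m creep '[[0.04,-0.8,0,-0.055,0.467],[0.04,-0.8,0,0,0.467],[0.04,-0.8,0,0,0.467],[0.04,-0.8,0,0,0.467],[0.04,-0.8,0.1,0,0.467],[0.04,-0.8,0.5,0,0.467],[0.04,-0.8,0.5,0,0.467],[0.04,-0.8,0.5,0,0.467],[0.04,-0.8,0.5,0,0.467],[0.03,-0.826,0.5,0,0.467],[0,0,0,0,0.467],[0,0,0,0,0.467]]'
python3 go.py; python3 - <<'E'
from h import *
for n,(u,v) in dict(top=(400,210),side=(350,230)).items():
    d=grab(n);c=d['pixels'][max(v-90,0):v+90,u-120:u+120];cv2.imwrite(f'pics/{n}1.png',cv2.resize(c,None,fx=3,fy=3,interpolation=cv2.INTER_CUBIC))
E
```

```text
clock: 3.1
position: [0.4948, -0.036, 0.1228]
ee_rot: [0.437, -3.111, -0.001]
force: [0.0, 0.2, 0.2]
width: 0.473
gripper_force: 0.0
units tool xyz [ 0.051 -0.025  0.07 ] turn units 0.027 pos [ 0.4948 -0.036   0.1228] tool z [-0.     0.001 -1.   ] w 0.473 F [0.01 0.15 0.19] t 3.1
```

View pics/side1.png

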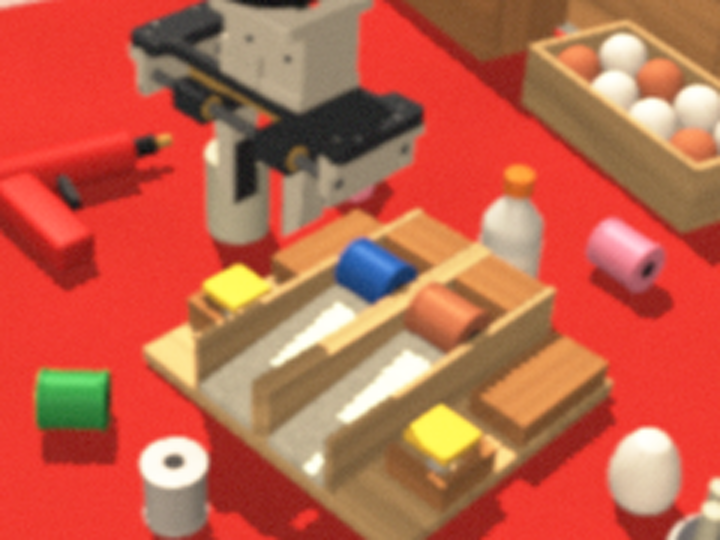

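View pics/top1.png

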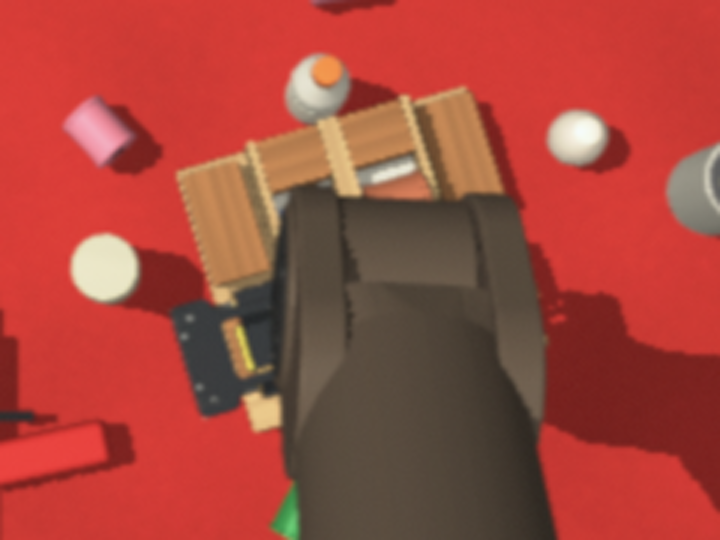

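Side view: the fingers hang above the left lane and key, with tips at about (243,200) and (293,230) in the crop. Nothing has been disturbed. The top view is blocked by the arm. I'll check the fingertip positions from the side depth.

```bash
python3 - <<'E'
from h import *
d=dict(np.load('pics/side.npz'));w=cloud(d)
o=np.array([.5395,-.0909]);X=np.array([.962,.274]);Y=np.array([-.274,.962])
q=w[...,:2]-o; x=q@X*1e3;y=q@Y*1e3;z=w[...,2]*1e3
for lo,hi in((120,132),(132,145),(145,160)):
    m=(z>lo)&(z<hi)&(abs(x+30)<25)&(abs(y-64)<70)
    print(lo,m.sum()); 
    h,e=np.histogram(y[m],np.arange(10,130,4)); print([(int(a),int(b)) for a,b in zip(e,h) if b])
    for a,b in((0,64),(64,130)):
        k=m&(y>a)&(y<b)
        if k.any(): print(' x',np.percentile(x[k],[2,98]).round(1),'y',np.percentile(y[k],[2,98]).round(1),'zmin',z[k].min().round(1))
E
```

```text
120 56
[(30, 2), (34, 3), (38, 4), (42, 5), (86, 30), (90, 9), (94, 3)]
 x [-40.1 -36.4] y [32.7 44.8] zmin 121.7
 x [-39.2 -20.5] y [86.4 96.5] zmin 121.6
132 136
[(26, 34), (30, 8), (34, 6), (38, 8), (42, 5), (86, 45), (90, 9), (94, 8), (98, 8), (102, 5)]
 x [-39.7 -18.7] y [26.8 44.4] zmin 132.2
 x [-40.4 -18.4] y [ 86.3 103.3] zmin 132.0
145 159
[(22, 5), (26, 40), (30, 10), (34, 11), (38, 9), (42, 6), (86, 46), (90, 10), (94, 7), (98, 8), (102, 7)]
 x [-40.1 -24.7] y [25.6 44.8] zmin 145.1
 x [-39.7 -19.4] y [ 86.2 104.2] zmin 145.2
```

```bash
python3 -m creep '[[0.05,-0.02,0.3,0,0.467],[0,0,0.4,0,0.467],[0,0,0.4,0,0.467],[0,0,0.4,0,0.467],[0,0,0.25,0,0.467],[0,0,0,0,0.467],[0,0,0,0,0.467]]'
python3 go.py
```

```text
clock: 4.08
position: [0.4934, -0.0388, 0.0531]
ee_rot: [-0.436, 3.111, -0.0]
force: [-0.2, 0.5, -0.8]
width: 0.47
gripper_force: 0.0
units tool xyz [-0.002  0.032 -1.674] turn units 0.01 pos [ 0.4934 -0.0388  0.0531] tool z [ 0.001  0.    -1.   ] w 0.47 F [-0.21  0.53 -0.83] t 4.075
```

```bash
python3 -m creep '[[0,0,0.12,0,0.467],[0,0,0.12,0,0.467],[0,0,0.12,0,0.467],[0,0,0,0,0.467],[0,0,0,0,0.467],[0,0,0,0,0.467],[0,0,0,0,0.467],[0,0,0,0,0.467]]'
python3 go.py;  python3 - <<'E'
from h import *
d=grab('side');c=d['pixels'][170:300,260:450];cv2.imwrite('pics/side2.png',cv2.resize(c,None,fx=4,fy=4,interpolation=cv2.INTER_CUBIC))
E
```

```text
clock: 5.08
position: [0.4936, -0.0388, 0.0385]
ee_rot: [-0.435, 3.11, -0.0]
force: [3.2, 0.4, 3.7]
width: 0.465
gripper_force: 2.1
units tool xyz [ 2.000e-03  3.500e-02 -2.037e+00] turn units 0.008 pos [ 0.4936 -0.0388  0.0385] tool z [ 0.001  0.    -1.   ] w 0.465 F [3.17 0.38 3.71] t 5.075
```

View pics/side2.png

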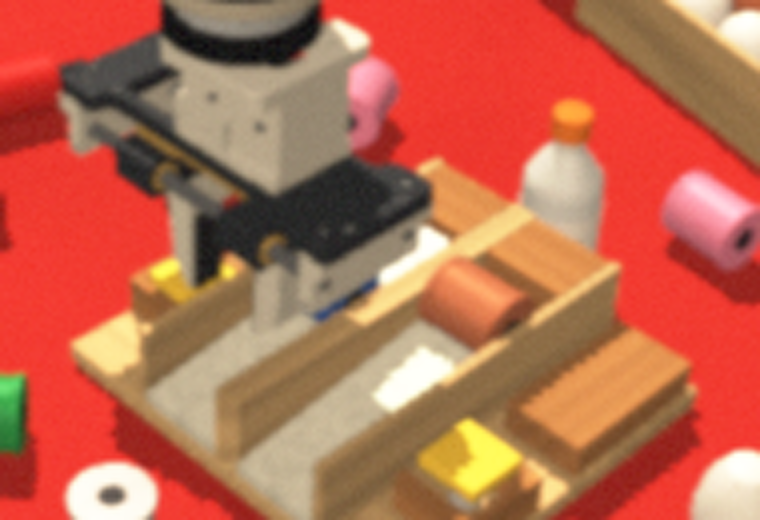

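The reel has left its nest. It rests against the lane finger (blue at about (345,298) in the crop), the key is down and the copper reel is still in its nest. I'll hold and recheck.

```bash
python3 -m creep '[[0,0,0,0,0.467],[0,0,0,0,0.467],[0,0,0,0,0.467],[0,0,0,0,0.467],[0,0,0,0,0.467],[0,0,0,0,0.467],[0,0,0,0,0.467],[0,0,0,0,0.467]]'
python3 - <<'E'
from h import *
o=np.array([.5395,-.0909]);X=np.array([.962,.274]);Y=np.array([-.274,.962])
d0=dict(np.load('pics/side.npz'))
for d in (d0,grab('side')):
    hsv=cv2.cvtColor(d['pixels'],cv2.COLOR_BGR2HSV);w=cloud(d)
    m=(abs(hsv[...,0].astype(int)-112)<10)&(hsv[...,1]>130);m[:200]=0;m[300:]=0;m[:,:300]=0;m[:,420:]=0
    p=w[m];print(m.sum(),np.round([np.nanpercentile((p[:,:2]-o)@X,[5,50,95]),np.nanpercentile((p[:,:2]-o)@Y,[5,50,95]),np.nanpercentile(p[:,2],[5,50,95])],4).tolist())
    hh=(abs(hsv[...,0].astype(int)-28)<7)&(hsv[...,1]>130);hh[:,340:]=0;hh[:220]=0;hh[260:]=0;print('key z',np.nanmedian(w[hh][:,2]))
E
python3 go.py
```

```text
clock: 6.12
position: [0.4932, -0.0388, 0.0383]
ee_rot: [-0.435, 3.111, 0.0]
force: [3.7, 0.0, 3.8]
width: 0.469
gripper_force: 2.1
0 [nan, nan, nan]
key z 0.036837931742644825
0 [nan, nan, nan]
key z 0.03605881359870805
units tool xyz [-0.008  0.032 -2.042] turn units 0.008 pos [ 0.4932 -0.0388  0.0383] tool z [ 0.  0. -1.] w 0.465 F [4.55 0.96 3.74] t 6.175
  return np.nanmean(a, axis, out=out, keepdims=keepdims)
```

```bash
python3 - <<'E'
from h import *
o=np.array([.5395,-.0909]);X=np.array([.962,.274]);Y=np.array([-.274,.962])
for n in('side','top'):
    d=grab(n);b=d['pixels'].astype(int);w=cloud(d)
    m=(b[...,0]>1.4*b[...,2])&(b[...,0]>1.3*b[...,1])&(b[...,0]>50);m&=(abs(w[...,0]-.53)<.1)&(abs(w[...,1]+.06)<.1)
    p=w[m];v,u=np.nonzero(m);print(n,m.sum());q=p[:,:2]-o
    if len(p): print(u.mean(),v.mean(),np.round([np.nanpercentile(q@X,[0,5,50,95,100]),np.nanpercentile(q@Y,[0,5,50,95,100]),np.nanpercentile(p[:,2],[0,5,50,95,100])],4).tolist())
    if n=='side':
        c=d['pixels'][215:265,310:370];cv2.imwrite('pics/side3.png',cv2.resize(c,None,fx=10,fy=10,interpolation=cv2.INTER_CUBIC))
E
```

```text
side 9
342.8888888888889 246.55555555555554 [[-0.0183, -0.0182, -0.0155, 0.0043, 0.0133], [0.0114, 0.0115, 0.0135, 0.0191, 0.0195], [0.0471, 0.0474, 0.0546, 0.0583, 0.0584]]
top 0
```

View pics/side3.png

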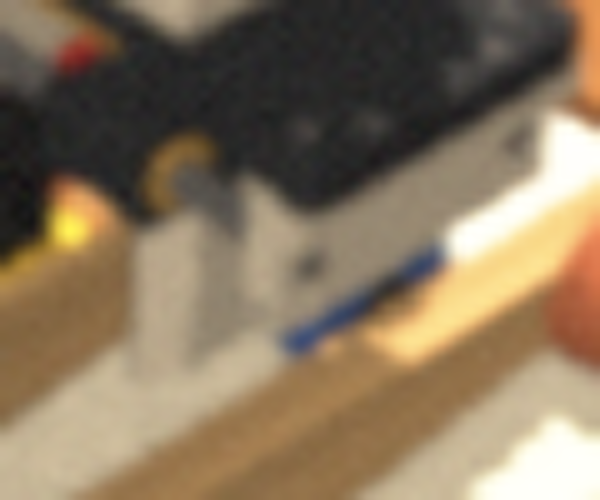

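The close-up shows the reel as a blue strip from (285,345) to (440,255). It spans dispenser x of about -18 to +13 mm, so its centre is near -1 mm, where it would lie against the finger's uphill face. The key is about 9 mm down.

```bash
python3 -c "
from cell import sign_off
print(sign_off())"
```

```text
the job is handed in; nothing more can be done
None
```

I pressed the blue reel's key about 9 mm down and the reel popped out. It looked at rest on its chute against the other finger, centre near dispenser x = -1 mm, when I handed the job in at about 6 s. Nothing else in view had moved, but the hand-in returned no verdict and I had no direct reading of the finger-to-reel force.

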